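# Third hand for strapping a plaster mould

### The arm

A 7-joint arm with a two-finger parallel gripper is mounted at the origin on the work surface. World frame = base frame: x ahead of the robot, y to its left, z up, the work surface at z = 0. Lengths are in m, angles in rad, forces in N, time in s.
With the tool pointing down it reaches from about 0.4 to 0.85 m from the base axis. Payload 10.4 kg.
Tool frame: the origin (TCP) lies on the centre line of the jaws, within the pads' length; the fingertips stand 11 mm ahead of it and the grasp point (between the pads) lies 8 mm behind it (tip_reach is the distance from the TCP to the fingertips, in m); z points along the fingers, y is the line along which they close (so a half turn about z gives the same grasp; the last joint's range is limited). The gripper opens to 85 mm and grips with 20 to 120 N. Pads are 22 mm wide; open, the fingers measure 114 mm over their backs; the gripper's body (76 mm by 85 mm) begins 54 mm behind the grasp point. The pads swing forward as they close: fully open they stand 13 mm farther back than shut.
Start: joints at [1.172, 0.332, -0.065, 1.46, 0.022, 1.35, -0.088], TCP at [0.229, -0.581, 0.242] pointing down, gripper open.
Joint ranges: [-2.6, 2.6], [-0.5, 2.12], [-1.47, 1.34], [0.16, 2.42], [-1.27, 4.41], [0.06, 2.06], [-2.6, 2.6]. Speed limits (rad/s): [2.22, 2.22, 2.79, 2.79, 3.14, 3.14, 3.14].

### API

Orientations are given as a unit quaternion [x, y, z, w].
In Python, from workcell import get_obs, camera, hand_in, tip_reach gives the robot as it stands. The module is installed in compiled form; this text tells all that it offers.
- The arm moves only by the tool move_arm, never from a script. Its argument "plan" is a list of rows, each an object with "delta_pos": the shift along the tool's x, y, z in normalised numbers (1 is 0.75 m), a list of three; "turn": the turn, a rotation vector about the tool's x, y, z in shares of pi rad (1.0 is pi rad), a list of three; "fingers": the closure, from 0 (fully open) to 1 (shut). A call has 1 to 12 rows; each row is the pose to reach, as a shift and turn from the pose commanded when the call began, along the tool's axes at that moment; what a row does not reach only later rows make up. A row lasts 1/8 s, in which the tool goes at most 62.5 mm and 10.7 degrees, less where a joint would pass 70% of its speed; a pose out of reach is approached as far as the arm can. A shift or turn number past 1, either way, is cut back to 1. A call with a gripper value outside its range is refused whole. The fingers move at their own pace and stop on an object; "force" is the grip in N (left out, the last holds). Time passes only in rows, so rows that repeat a pose let the fingers close. It gives the time, the measured TCP pose, the force, the opening and the grip force at its end, in the units of the state.
- get_obs(): the state, without advancing time (a new reading comes with each control period).
- camera(name): name is "side" or "top"; returns a dict with "color" (400x640x3 uint8, red, green, blue), "range_z" (400x640 float32, m along the optical axis (not along the pixel's ray), 0 where there is no reading), "fx", "fy", "cx", "cy" (pixels), "R" (3x3) and "t" (3): a world point X has camera coordinates R X + t. Camera axes: x right, y down, z forward; pixel columns grow to the right and rows downward; lengths in m; the calibration is good to about 2 mm. A picture is of the moment at which its call begins.
- hand_in(): hands the job in; it is judged then, once.
The state is a dict: "clock": time; "joint_pos": joint angles; "joint_velocities": joint speeds; "tau": joint torques, N m; "position": TCP position; "ee_rot": TCP orientation; "ft_force": force on the tool from outside, world axes, zero at the start; "torque": the same for the moment, N m; "grip_width": opening from 0.0 (shut) to 1.0 (fully open); "grasp_force": force on a finger pad.
Only numpy, scipy, OpenCV 4.12 (cv2) and the standard library are available. Lean on these libraries where they do the work, as an engineer would, in place of code of your own. Each camera call takes 0.05 s, during which the arm holds its last target. There are 200 camera calls.

### The job

Fetch the loose tall half of the plaster mould and bring it upright into the wooden strapping jig, its hollow face against the half waiting there, so that the mould closes fully with edges lined up. Push it gently against the sprung stop with a steady 10 newtons or so (pointer between the two marks; never near 25 N, plaster chips) for over three seconds while I strap it, and finish still holding and pressing: do not let go. Leave the short mould half, the brush tub and the jar where they are.

Things in the scene. Friction and masses are not known exactly. Their poses are not given: they have to be found in the camera images.
- front_half: The loose tall half: plaster block standing upright on the robot's right, 40 (x) x 62 (y) x 90 mm tall, 0.25 kg. Origin: centre of underside, z up. +x side = parting face with a half-round hollow (radius 17, from the top to 30 mm above the underside) and a pocket 22 mm square, 8 deep, centred 16 mm up. Back (-x) and ends (+-y) are flat; gripped across the 62 mm ends its parting face stays free.
- rear_half: The waiting half, same size and mass, loose, upright on the jig's bed in the stop plate's cradle. Origin: centre of underside, z up. -x side = parting face with the same hollow and a round key 5 mm proud, 16 mm up, that enters the pocket with 3 mm room. Mould closed: both halves' axes point the same way, the front half's origin is 40 mm along this one's -x, at equal height.
- jig: Strapping jig fixed to the bench: plywood bed 240 mm (x -130 to +110) x 150 mm (y), 18 mm thick, wooden fence 130 mm wide across its far (+x) end, fence top 110 mm above the bench. Origin: at bench height, under the waiting half's parting face. +x = pushing direction, away from the robot, to the fence; z up. The bed is bare for 130 mm on the -x side of the origin.
- stop_plate (a joint): Sprung stop behind the waiting half: aluminium plate 68 mm wide, top 105 mm above the bench, slides along the jig's +x to the fence. Value in m, 0 at rest, end of travel 0.022. Spring 1 N per mm, no preload: 0.010 = 10 N; friction under the waiting half adds up to 3 N to what the hand must push.
- cradle (a point): Point moving with the stop plate, at bed height (18 mm above the bench), where the centre of the waiting half's underside belongs. The cradle's two lips, 5 mm thick, tops 75 mm above the bench, run along the waiting half's ends but leave the 18 mm nearest its parting face free.
- pointer (a point): Tip of the flat dark pointer on top of the stop plate, 112 mm above the bench, moving with it over the fence's top. Two black lines on the fence mark 8 and 13 mm of travel: between them is the right push.
- short_half: Bystander: half of another mould, 45 x 70 mm and only 55 mm tall, plaster, standing on the bench on the robot's right; not to be used. Origin: centre of its underside.
- brush_tub: Bystander: blue ceramic tub, 72 mm across, 75 mm high, with three brushes reaching 135 mm high. Origin: centre of its underside.
- glaze_jar: Bystander: closed glass jar, 64 mm across, 100 mm high. Origin: centre of its underside.
Mind the look-alikes: they are no part of the job. Leave any green or orange look-alike of the rear_half alone.

How it is judged:
On the way, in this order (a step that is already met when the one before it is completed fails the run):
1. the tall loose half is lifted clear of the bench (height (world z) of front_half above 0.03 m), for 0.1 s.
2. the mould is closed in the jig and pressed with 5 to 18 N for 3 s without a break (x of front_half in the frame of rear_half between -0.043 and -0.037 m and y of front_half in the frame of rear_half between -0.005 and 0.005 m and z of front_half in the frame of rear_half between -0.005 and 0.005 m and angle between the x axis of front_half and the x axis of rear_half, either way round below 0.08 rad and angle between each of front_half, rear_half's own z axis and vertical below 0.08 rad and contact force between front_half and rear_half between 5 and 18 N and contact force between the fingers and front_half above 2 N and horizontal distance between rear_half and cradle below 0.012 m), for 3 s.
At the end, for the whole second after the job is handed in: Fingers still push the front half (over 2 N); 5 to 18 N between the halves; mould closed: origins 40 +-3 mm apart, within 5 mm sideways and in height, faces parallel and both halves upright within 0.08 rad; rear half within 12 mm of its cradle point; at rest (under 20 mm/s) (all of step 2 and linear speed of front_half below 0.02 m/s); the arm keeps its last pose, push and grip.
It fails at once if the halves are pressed together with more than 25 N (contact force between front_half and rear_half above 25 N).
It fails at once if a bystander is moved more than 20 mm (distance of any of short_half, brush_tub, glaze_jar from where it was at the start of the episode above 0.02 m).
It also fails if it takes over 51 s, if anything falls off the work surface, if the arm or the gripper's body presses on something with over 40 N, if the wrist force passes 120 N, or if a joint passes its speed limit or range.

## Working session

There is one attempt and no reset: what is moved stays moved. The work goes in short steps, Python scripts to look and compute and a tool call to move; the robot and the scene stay as the last step left them, time stands still between calls to the robot, and variables do not carry over. Pictures are saved under pics/ and viewed, at most 10 in all, crops included, and the job is handed in when it is done.

Besides the shell and the picture viewer there is one more tool, called after "Request:" as name(argument=value, ...) on one line, values as JSON. move_arm: Moves the arm, as the interface text tells. Its arguments: {"type":"object","properties":{"plan":{"type":"array","items":{"type":"object","properties":{"delta_pos":{"type":"array","items":{"type":"number"}},"turn":{"type":"array","items":{"type":"number"}},"fingers":{"type":"number"}}}},"force":{"type":"number"}},"required":["plan"]}

```bash
mkdir -p pics
cat > h.py <<'E'
import numpy as np, cv2
from workcell import get_obs, camera, hand_in, tip_reach
def cloud(c):
    z=c["range_z"]; v,u=np.mgrid[:z.shape[0],:z.shape[1]]
    P=np.stack([(u-c["cx"])*z/c["fx"],(v-c["cy"])*z/c["fy"],z],-1)
    W=(P-c["t"])@np.array(c["R"]); W[z==0]=np.nan
    return W
def save(n,img): cv2.imwrite("pics/"+n,img[...,::-1])
E
python3 - <<'E'
from h import *
o=get_obs(); print(o, tip_reach)
a=camera("top"); b=camera("side")
for n,c in(("top",a),("side",b)): 
    np.savez(n+"0.npz",**c); print(n,c["fx"],np.array(c["R"]).round(3).tolist(),np.array(c["t"]).round(3))
    save(n+"0.png",c["color"])
E
```

```text
{'clock': 0.0, 'joint_pos': array([ 1.17240957,  0.33287398, -0.06470004,  1.46094693,  0.0216028 ,
        1.34991322, -0.08849991]), 'joint_velocities': array([ 0.00059842,  0.00220603,  0.00046726,  0.00062789, -0.00137691,
       -0.00100929,  0.00054231]), 'tau': array([-7.45618854e-04, -6.25442004e+01,  4.85270773e-02, -3.91608739e+01,
        1.60478085e-02,  9.83662700e-03,  2.17802506e-05]), 'position': array([ 0.22923733, -0.58104775,  0.24151193]), 'ee_rot': array([ 9.82397613e-01,  1.86800450e-01, -1.69593720e-04, -7.02743951e-04]), 'ft_force': array([ 0.55958872, -0.215284  ,  0.44825274]), 'torque': array([ 0.0112269 ,  0.0415847 , -0.00995408]), 'grasp_force': 0.0, 'grip_width': 1.0046937136917924} 0.011
top 369.44142230032963 [[-0.04, -0.999, -0.007], [-0.979, 0.04, -0.201], [0.201, -0.001, -0.98]] [0.022 0.621 0.883]
side 464.10189076453634 [[-0.762, -0.647, -0.011], [-0.323, 0.394, -0.861], [0.561, -0.652, -0.509]] [0.451 0.264 0.827]
```

View pics/top0.png

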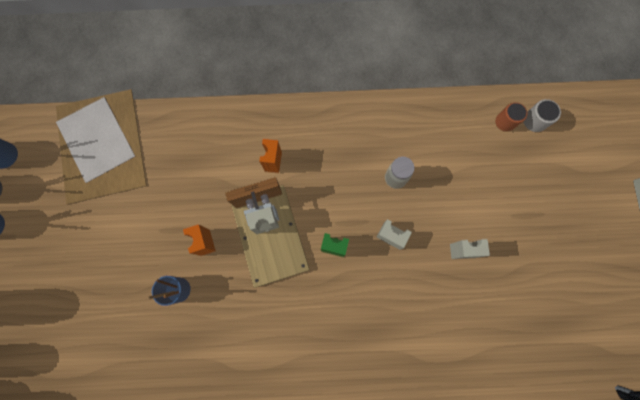

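View pics/side0.png

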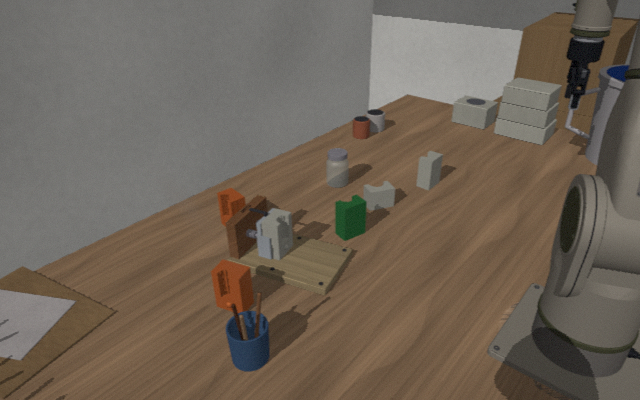

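The top view shows two white blocks on the robot's right. The one at (470,248), side (430,170), is narrow and tall, with a small notch on its far side. The one at (395,235), side (378,196), is low and wide, so it is the short half. The jig is at (265,235) with the rear half at (262,215). The green and orange blocks are look-alikes. I'll measure the white ones and enlarge them.

```bash
cat > m.py <<'E'
from h import *
def rect(W,m,name):
    p=W[m][:,:2]; r=cv2.minAreaRect((p*1000).astype(np.float32)); 
    print(name,len(p),"c",np.round(r[0],1),"size",np.round(r[1],1),"ang",round(r[2],1),"z",np.round(np.nanpercentile(W[m][:,2],[5,50,95])*1000,1))
    return r
E
python3 - <<'E'
from m import *
c=dict(np.load("top0.npz")); W=cloud(c); Z=W[...,2]
def reg(u0,u1,v0,v1,lo,hi):
    m=np.zeros(Z.shape,bool); m[v0:v1,u0:u1]=True; return m&(Z>lo)&(Z<hi)
rect(W,reg(440,500,225,270,.08,.1),"tall top")
rect(W,reg(370,420,215,255,.045,.065),"short top")
rect(W,reg(240,285,190,240,.10,.116),"rear+stop top")
rect(W,reg(220,285,170,210,.095,.125),"fence")
rect(W,reg(225,315,190,290,.012,.024),"bed")
rect(W,reg(380,420,150,190,.09,.11),"jar")
rect(W,reg(315,355,230,260,.05,.13),"green")
s=dict(np.load("side0.npz"))
a=cv2.resize(c["color"][220:270,430:510],None,fx=7,fy=7,interpolation=2)[:350]
b=cv2.resize(c["color"][170:290,220:320],None,fx=5,fy=5,interpolation=2)
img=np.zeros((600,800,3),np.uint8)
img[:300,:400]=cv2.resize(c["color"][225:270,440:500],(400,300),interpolation=2)
img[:300,400:]=cv2.resize(s["color"][145:205,400:480],(400,300),interpolation=2)
img[300:,:400]=cv2.resize(c["color"][180:240,225:305],(400,300),interpolation=2)
img[300:,400:]=cv2.resize(s["color"][190:270,220:327],(400,300),interpolation=2)
save("crop1.png",img)
E
```

```text
tall top 387 c [ 498.3 -368.6] size [63.7 40.2] ang 90.0 z [85.4 90.2 92.9]
short top 389 c [ 545.6 -183.9] size [69.7 45.2] ang 59.3 z [52.  55.3 58.1]
rear+stop top 640 c [616.8 158.7] size [100.7  71.4] ang 10.4 z [103.6 108.5 113.4]
fence 718 c [638.3 163.3] size [ 74.7 129.5] ang 15.2 z [101.1 110.3 114. ]
bed 3776 c [555.  141.2] size [229.  150.6] ang 15.3 z [15.8 18.7 21.5]
jar 396 c [ 705.3 -207.2] size [54.1 54.5] ang 85.5 z [ 96.4 100.2 102.6]
green 377 c [521.7 -28.5] size [61.7 40.2] ang 72.7 z [72.7 90.5 93.3]
```

View pics/crop1.png

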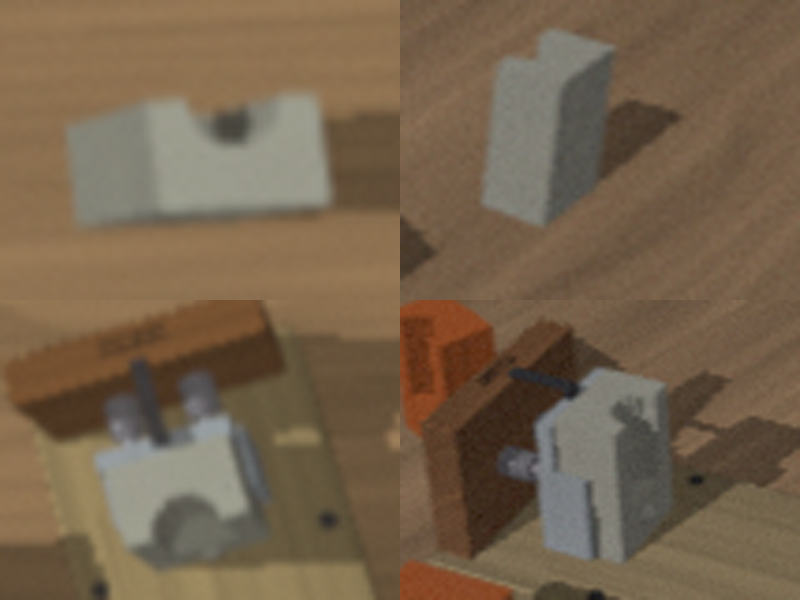

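The crop confirms it: the upper block at (470,248) is the tall half. Its top is at z = 90 mm and 63x40 mm in size, with a hollow facing +x. The short half's top is at 55 mm. The rear half sits in the cradle with its hollow towards the robot, and the jig's yaw is about 15°. Next I'll refine both poses.

```bash
cat >> m.py <<'E'
def onplane(c,m,h):
    v,u=np.nonzero(m); R=np.array(c["R"]); t=np.array(c["t"])
    d=np.stack([(u-c["cx"])/c["fx"],(v-c["cy"])/c["fy"],np.ones(len(u))],-1)@R
    C=-R.T@t; return C+d*((h-C[2])/d[:,2])[:,None]
def reg(W,u0,u1,v0,v1,lo,hi):
    Z=W[...,2]; m=np.zeros(Z.shape,bool); m[v0:v1,u0:u1]=True; return m&(Z>lo)&(Z<hi)
def model_fit(P,L,Wd,x0,notch=17,sgn=1):
    """fit front/rear top outline (40 x 62 less half-round hollow on sgn*x side) by overlap with the mask points; returns x,y,yaw"""
    from scipy.optimize import minimize
    s=0.0015
    def f(q):
        ca,sa=np.cos(q[2]),np.sin(q[2]); d=(P[:,:2]-q[:2])
        x=d[:,0]*ca+d[:,1]*sa; y=-d[:,0]*sa+d[:,1]*ca
        ins=np.minimum(L/2-abs(x),Wd/2-abs(y)); ins=np.minimum(ins,np.hypot(x-sgn*L/2,y)-notch)
        return np.sum(np.clip(-ins,0,.01))*1e3/len(P)*30-0+np.sum((ins<0)*0)
    best=None
    for k in range(6):
        r=minimize(f,np.array(x0)+np.random.default_rng(k).normal(0,[.003,.003,.03]),method="Nelder-Mead",options=dict(xatol=1e-5,fatol=1e-5,maxiter=2000))
        if best is None or r.fun<best.fun: best=r
    return best
E
python3 - <<'E'
from m import *
c=dict(np.load("top0.npz")); W=cloud(c)
m=reg(W,440,500,225,270,.083,.1)
P=onplane(c,m,.09); r=cv2.minAreaRect((P[:,:2]*1000).astype(np.float32)); print("tall",r)
q=model_fit(P,.040,.062,[.498,-.369,0]); print(q.x,q.fun)
# rear: whitish
col=c["color"].astype(int); m=reg(W,235,290,190,245,.099,.116)
v,u=np.nonzero(m); cc=col[m]; print("b-r pct",np.percentile(cc[:,2]-cc[:,0],[5,25,50,75,95]))
mm=m&((col[...,2]-col[...,0])<5)&(col.sum(2)>300)
P=onplane(c,mm,.108); r=cv2.minAreaRect((P[:,:2]*1000).astype(np.float32)); print("rear",len(P),r)
q=model_fit(P,.040,.062,[.59,.15,.267],sgn=-1); print(q.x,q.fun)
mb=reg(W,225,315,190,290,.010,.026); P=onplane(c,mb,.018)
ca,sa=np.cos(.266),np.sin(.266); x=P[:,0]*ca+P[:,1]*sa; y=-P[:,0]*sa+P[:,1]*ca
print("bed along x",np.percentile(x,[.3,1,2]),"y",np.percentile(y,[.5,1,99,99.5]))
mf=reg(W,220,285,170,210,.10,.122)&(col[...,0]-col[...,2]>25); P=onplane(c,mf,.110)
x=P[:,0]*ca+P[:,1]*sa; y=-P[:,0]*sa+P[:,1]*ca; print("fence y",np.percentile(y,[1,99]),"x",np.percentile(x,[2,98]),cv2.minAreaRect((P[:,:2]*1000).astype(np.float32)))
E
```

```text
tall ((498.09820556640625, -367.4303894042969), (40.23419952392578, 64.94840240478516), 0.059938181191682816)
[ 0.49837719 -0.36939631  0.01921268] 300.0
b-r pct [-70. -39. -15. -12.   6.]
rear 415 ((593.876708984375, 151.28329467773438), (50.021366119384766, 68.04583740234375), 14.655962944030762)
[0.59037719 0.14960369 0.28621268] 299.9999999999999
bed along x [0.45826003 0.45944873 0.46121335] y [-0.08439926 -0.08378202  0.06380747  0.06438917]
fence y [-0.07414404  0.05371557] x [0.66981047 0.69556573] ((661.166748046875, 169.49551391601562), (27.220264434814453, 130.31634521484375), 15.262130737304688)
```

The rows are not in the units I measure in: shifts go in shares of 0.75 m and turns go in shares of pi rad. I convert before sending: 0.328 m / 0.75 = 0.4373, 0.3 m / 0.75 = 0.4, 0.375 rad / 3.1416 = 0.1194.

Request:
move_arm(plan=[{"turn": [0,0,0.0318],"delta_pos": [0.0667,-0.0133,0],"fingers": 0},{"turn": [0,0,0.0637],"delta_pos": [0.1333,-0.0267,0],"fingers": 0},{"turn": [0,0,0.0955],"delta_pos": [0.2,-0.0533,0],"fingers": 0},{"turn": [0,0,0.1194],"delta_pos": [0.2667,-0.08,0],"fingers": 0},{"turn": [0,0,0.1194],"delta_pos": [0.3333,-0.1067,0],"fingers": 0},{"turn": [0,0,0.1194],"delta_pos": [0.4,-0.12,0],"fingers": 0},{"turn": [0,0,0.1194],"delta_pos": [0.4373,-0.132,0],"fingers": 0},{"turn": [0,0,0.1194],"delta_pos": [0.4373,-0.132,0],"fingers": 0}], force=60)

```text
clock: 1.1
position: [0.5002, -0.3661, 0.2417]
ee_rot: [1.0, 0.003, 0.0, -0.001]
ft_force: [-0.2, -0.5, -0.5]
grip_width: 0.999
grasp_force: 0.0
```

```bash
sed -i 's/notch=17/notch=.017/' m.py
python3 - <<'E'
from m import *
c=dict(np.load("top0.npz")); W=cloud(c); col=c["color"].astype(int)
m=reg(W,440,500,225,270,.083,.1)
for lo in (.083,.086): 
    q=model_fit(onplane(c,reg(W,440,500,225,270,lo,.1),.09),.040,.062,[.498,-.369,0]); print(q.x,q.fun)
m=reg(W,235,290,190,245,.103,.116)
for k in (-5,0,5):
    mm=m&((col[...,2]-col[...,0])<k)&(col.sum(2)>300)
    q=model_fit(onplane(c,mm,.108),.040,.062,[.59,.15,.267],sgn=-1); print(mm.sum(),q.x,q.fun)
E
```

```text
[ 0.49838503 -0.36761403  0.00397579] 1.6752598177581683
[ 0.49836861 -0.36806496 -0.00413282] 0.8859654538431198
364 [0.58986138 0.15012777 0.27690739] 4.096210728204882
378 [0.59051215 0.15008742 0.27124683] 6.5289697739652
407 [0.59190207 0.15046506 0.27177587] 11.77602865737553
```

Converted, 0.12 m / 0.75 = 0.16, 0.1 m / 0.75 = 0.1333.

Request:
move_arm(plan=[{"delta_pos": [-0.0027,0.0027,0.0667],"fingers": 0},{"delta_pos": [-0.0027,0.0027,0.1333],"fingers": 0},{"delta_pos": [-0.0027,0.0027,0.16],"fingers": 0},{"delta_pos": [-0.0027,0.0027,0.16],"fingers": 0}])

```text
validation failed for argument at $.pl...
```

Converted, 0.12 m / 0.75 = 0.16, 0.1 m / 0.75 = 0.1333.

Request:
move_arm(plan=[{"delta_pos": [-0.0027,0.0027,0.0667],"turn": [0,0,0],"fingers": 0},{"delta_pos": [-0.0027,0.0027,0.1333],"turn": [0,0,0],"fingers": 0},{"delta_pos": [-0.0027,0.0027,0.16],"turn": [0,0,0],"fingers": 0},{"delta_pos": [-0.0027,0.0027,0.16],"turn": [0,0,0],"fingers": 0}])

```text
clock: 1.6
position: [0.4954, -0.3712, 0.1217]
ee_rot: [1.0, 0.0, -0.001, -0.0]
ft_force: [0.6, -0.2, 0.0]
grip_width: 1.0
grasp_force: 0.0
```

Converted, 0.075 m / 0.75 = 0.1, 0.06 m / 0.75 = 0.08.

Request:
move_arm(plan=[{"delta_pos": [0.0033,-0.0033,0],"turn": [0,0,0],"fingers": 0},{"delta_pos": [0.0033,-0.0033,0.04],"turn": [0,0,0],"fingers": 0},{"delta_pos": [0.0033,-0.0033,0.08],"turn": [0,0,0],"fingers": 0},{"delta_pos": [0.0033,-0.0033,0.1],"turn": [0,0,0],"fingers": 0},{"delta_pos": [0.0033,-0.0033,0.1],"turn": [0,0,0],"fingers": 0},{"delta_pos": [0.0033,-0.0033,0.1],"turn": [0,0,0],"fingers": 0}])

```text
clock: 2.35
position: [0.4996, -0.3689, 0.049]
ee_rot: [1.0, 0.0, 0.001, 0.001]
ft_force: [-0.5, -0.9, 0.7]
grip_width: 0.998
grasp_force: 0.0
```

Run:
```python
from m import *
o=get_obs(); print(o["position"],o["ee_rot"],o["ft_force"])
c=camera("top"); s=camera("side")
img=np.zeros((300,800,3),np.uint8)
img[:,:400]=cv2.resize(c["color"][205:280,420:520],(400,300),interpolation=2)
img[:,400:]=cv2.resize(s["color"][115:205,380:500],(400,300),interpolation=2)
save("grasp.png",img)
```

```text
[ 0.4996221  -0.36894555  0.04897815] [9.99999216e-01 4.10344529e-04 9.77167757e-04 6.67381231e-04] [-0.49614647 -0.86527378  0.65179914]
```

View pics/grasp.png

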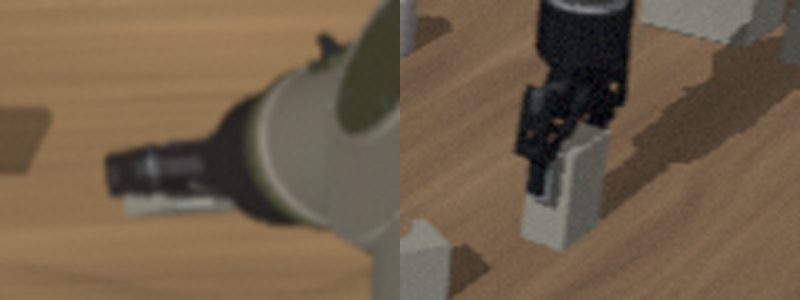

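The fingers straddle the two 62 mm ends, with the near finger in front of the +y end at about (540,180) in the crop. Closing and lifting.

Converted, -0.05 m / 0.75 = -0.0667, -0.03 m / 0.75 = -0.04.

Request:
move_arm(plan=[{"delta_pos": [0,0,0],"turn": [0,0,0],"fingers": 1},{"delta_pos": [0,0,0],"turn": [0,0,0],"fingers": 1},{"delta_pos": [0,0,0],"turn": [0,0,0],"fingers": 1},{"delta_pos": [0,0,0],"turn": [0,0,0],"fingers": 1},{"delta_pos": [0,0,0],"turn": [0,0,0],"fingers": 1},{"delta_pos": [0,0,0],"turn": [0,0,0],"fingers": 1},{"delta_pos": [0,0,-0.0133],"turn": [0,0,0],"fingers": 1},{"delta_pos": [0,0,-0.04],"turn": [0,0,0],"fingers": 1},{"delta_pos": [0,0,-0.0667],"turn": [0,0,0],"fingers": 1}], force=60)

```text
clock: 3.58
position: [0.4989, -0.3684, 0.0991]
ee_rot: [1.0, 0.0, 0.0, 0.0]
ft_force: [-0.1, 0.2, -2.9]
grip_width: 0.719
grasp_force: 58.7
```

Converted, -0.37 m / 0.75 = -0.4933, -0.26 m / 0.75 = -0.3467, -0.268 rad / 3.1416 = -0.0853.

Request:
move_arm(plan=[{"delta_pos": [0,0,-0.0533],"turn": [0,0,0],"fingers": 1},{"delta_pos": [0,0,-0.1067],"turn": [0,0,0],"fingers": 1},{"delta_pos": [0,-0.0267,-0.1467],"turn": [0,0,0],"fingers": 1},{"delta_pos": [0,-0.08,-0.1733],"turn": [0,0,0],"fingers": 1},{"delta_pos": [0,-0.1333,-0.1733],"turn": [0,0,0],"fingers": 1},{"delta_pos": [0.0133,-0.1867,-0.1733],"turn": [0,0,-0.0095],"fingers": 1},{"delta_pos": [0.0133,-0.24,-0.1733],"turn": [0,0,-0.0191],"fingers": 1},{"delta_pos": [0.0133,-0.2933,-0.1733],"turn": [0,0,-0.0318],"fingers": 1},{"delta_pos": [0.0187,-0.3467,-0.1733],"turn": [0,0,-0.0446],"fingers": 1},{"delta_pos": [0.0187,-0.4,-0.1733],"turn": [0,0,-0.0573],"fingers": 1},{"delta_pos": [0.0187,-0.4533,-0.1733],"turn": [0,0,-0.07],"fingers": 1},{"delta_pos": [0.0187,-0.4933,-0.1733],"turn": [0,0,-0.0853],"fingers": 1}])

```text
clock: 5.08
position: [0.5124, 0.0035, 0.2286]
ee_rot: [0.991, 0.136, 0.001, 0.0]
ft_force: [0.9, -0.5, -2.0]
grip_width: 0.717
grasp_force: 58.9
```

Run:
```python
from m import *
o=get_obs(); print(o["clock"],o["position"],o["ee_rot"],o["ft_force"],o["grasp_force"])
```

```text
5.075 [0.5123732  0.00347157 0.2285676 ] [9.90762472e-01 1.35606412e-01 7.24971004e-04 3.16856689e-04] [ 0.88943219 -0.53519421 -2.04349916] 58.93077123910189
```

Request:
move_arm(plan=[{"delta_pos": [0.0133,-0.0533,0],"turn": [0,0,0],"fingers": 1},{"delta_pos": [0.0267,-0.1067,0],"turn": [0,0,0],"fingers": 1},{"delta_pos": [0.0447,-0.1633,0],"turn": [0,0,0],"fingers": 1},{"delta_pos": [0.0447,-0.1633,0.04],"turn": [0,0,0],"fingers": 1},{"delta_pos": [0.0447,-0.1633,0.0933],"turn": [0,0,0],"fingers": 1},{"delta_pos": [0.0447,-0.1633,0.1467],"turn": [0,0,0],"fingers": 1},{"delta_pos": [0.0447,-0.1633,0.1867],"turn": [0,0,0],"fingers": 1},{"delta_pos": [0.0447,-0.1633,0.2],"turn": [0,0,0],"fingers": 1},{"delta_pos": [0.0447,-0.1633,0.2],"turn": [0,0,0],"fingers": 1}])

```text
clock: 6.2
position: [0.5124, 0.1286, 0.0778]
ee_rot: [0.991, 0.134, 0.0, 0.0]
ft_force: [0.5, -0.0, -2.2]
grip_width: 0.713
grasp_force: 59.0
```

Run:
```python
from m import *
o=get_obs(); print(o["clock"],o["position"],o["ee_rot"],o["ft_force"],o["grasp_force"])
c=camera("top"); s=camera("side"); np.savez("side1.npz",**s); np.savez("top1.npz",**c)
img=np.zeros((600,800,3),np.uint8)
img[:,:400]=cv2.resize(c["color"][165:285,225:305],(400,600),interpolation=2)
img[:,400:]=cv2.resize(s["color"][160:295,215:305],(400,600),interpolation=2)
save("appr.png",img)
```

```text
6.2 [0.51243034 0.12858697 0.07778558] [9.90979168e-01 1.34015990e-01 4.83934909e-05 2.94963136e-05] [ 0.47292463 -0.02234667 -2.2210671 ] 59.01995848864317
```

View pics/appr.png

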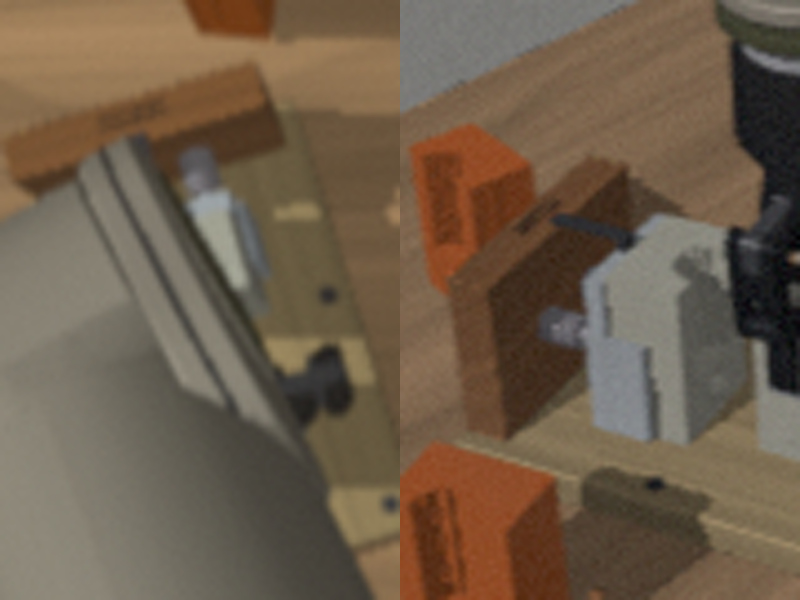

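The side view shows the rear half with its key at about crop (715,375) and the held half entering from the right at (780,430), below the finger. The top view is blocked by the arm. I'll measure the end faces from side depth in the jig frame.

```bash
cat >> m.py <<'E'
def jig(W,yaw=.267,o=(.5705,.1449)):
    ca,sa=np.cos(yaw),np.sin(yaw); dx=W[...,0]-o[0]; dy=W[...,1]-o[1]
    return np.stack([dx*ca+dy*sa,-dx*sa+dy*ca,W[...,2]],-1)
E
python3 - <<'E'
from m import *
for n in ("side0","side1"):
    s=dict(np.load(n+".npz")); J=jig(cloud(s)); x,y,z=np.moveaxis(J,-1,0)
    def q(m,a,name):
        d=a[m]*1000; print(n,name,m.sum(),np.round(np.percentile(d,[5,50,95]),1) if m.sum() else "")
    col=s["color"].astype(int); grey=col.min(2)>75
    rear=(x>.003)&(x<.016)&(y>.022)&(y<.04)&(z>.03)&(z<.10); q(rear,y,"rear end y")
    lip=(x>.022)&(x<.035)&(y>.025)&(y<.045)&(z>.03)&(z<.07); q(lip,y,"lip y")
    top=(x>.01)&(x<.03)&(abs(y)<.025)&(z>.10)&(z<.116); q(top,z,"rear top z")
    par=(abs(x)<.01)&(y>-.028)&(y<-.02)&(z>.04)&(z<.09); q(par,x,"rear parting x -y side")
    if n=="side1":
        fr=(x>-.072)&(x<-.046)&(y>.02)&(y<.04)&(z>.033)&(z<.055)&grey; q(fr,y,"front end y"); 
        A=np.c_[x[fr],np.ones(fr.sum())]; print("slope dy/dx",np.linalg.lstsq(A,y[fr],rcond=None)[0])
        b=(x>-.09)&(x<-.07)&(abs(y)<.02)&(z>.04)&(z<.1)&grey; q(b,x,"front back x")
        e=(x>-.095)&(x<-.03)&(y>.015)&(y<.04)&(z>.033)&(z<.055)&grey; q(e,x,"front x extent")
        e=(x>-.095)&(x<-.03)&(y>-.035)&(y<.04)&(z>.022)&(z<.14)&grey; q(e,z,"front z extent")
E
```

```text
side0 rear end y 133 [27.7 29.6 31.4]
side0 lip y 74 [34.5 36.6 38.8]
side0 rear top z 118 [102.7 107.6 109.2]
side0 rear parting x -y side 39 [0.2 1.4 5.3]
side1 rear end y 141 [27.7 29.5 31.6]
side1 lip y 70 [35.  36.4 37.8]
side1 rear top z 116 [102.7 107.3 109.2]
side1 rear parting x -y side 15 [-0.   1.4  3.3]
side1 front end y 91 [28.1 30.3 32.4]
slope dy/dx [0.02576075 0.03182659]
side1 front back x 186 [-80.6 -79.5 -78.7]
side1 front x extent 164 [-79.7 -63.3 -42.2]
side1 front z extent 863 [ 35.4  73.7 120.4]
```

Converted, 0.036 m / 0.75 = 0.048, 0.0105 m / 0.75 = 0.014.

Request:
move_arm(plan=[{"delta_pos": [0,0.0007,0.008],"turn": [0,0,0],"fingers": 1},{"delta_pos": [0,0.0007,0.014],"turn": [0,0,0],"fingers": 1},{"delta_pos": [0.0133,0.0007,0.014],"turn": [0,0,0],"fingers": 1},{"delta_pos": [0.0267,0.0007,0.014],"turn": [0,0,0],"fingers": 1},{"delta_pos": [0.0373,0.0007,0.014],"turn": [0,0,0],"fingers": 1},{"delta_pos": [0.0427,0.0007,0.014],"turn": [0,0,0],"fingers": 1},{"delta_pos": [0.048,0.0007,0.014],"turn": [0,0,0],"fingers": 1},{"delta_pos": [0.048,0.0007,0.014],"turn": [0,0,0],"fingers": 1}])

```text
clock: 7.3
position: [0.5471, 0.1378, 0.0668]
ee_rot: [0.991, 0.134, 0.0, -0.0]
ft_force: [0.5, 1.0, -2.2]
grip_width: 0.718
grasp_force: 59.0
```

```bash
cat > st.py <<'E'
from m import *
import sys
o=get_obs(); d=np.array([np.cos(.267),np.sin(.267),0]); l=np.array([-d[1],d[0],0])
f=o["ft_force"]; print("t",o["clock"],"tcp jig",jig(o["position"]).round(4),"F push",round(-f@d,2),"lat",round(f@l,2),"z",round(f[2],2),"grip",o["grasp_force"],o["ee_rot"].round(3))
s=camera("side"); np.savez("sidec.npz",**s)
J=jig(cloud(s)); x,y,z=np.moveaxis(J,-1,0); col=s["color"].astype(int)
def q(m,a,n): print(n,m.sum(),np.round(np.percentile(a[m]*1000,[5,50,95]),1) if m.sum() else "")
grey=col.min(2)>75
q((y>.022)&(y<.034)&(z>.03)&(z<.10)&(x>.003)&(x<.016),y,"rear end y")
q((x>-.036)&(x<-.005)&(y>.02)&(y<.04)&(z>.026)&(z<.045)&grey,y,"front end y")
q((x>-.07)&(x<-.025)&(abs(y)<.02)&(z>.03)&(z<.06)&grey,x,"front back x")
q((abs(x-.055)<.03)&(abs(y)<.03)&(z>.04)&(z<.1),x,"plate?")
q((x>.01)&(x<.03)&(abs(y)<.025)&(z>.10)&(z<.116),z,"rear top")
if len(sys.argv)>1: save(sys.argv[1],cv2.resize(s["color"][170:280,215:325],(600,600),interpolation=2))
E
python3 st.py
```

```text
t 7.3 tcp jig [-0.0244 -0.0007  0.0668] F push -0.69 lat 0.81 z -2.25 grip 58.99870578199625 [ 0.991  0.134  0.    -0.   ]
rear end y 121 [27.8 29.5 31.8]
front end y 87 [28.2 30.2 32.1]
front back x 95 [-45.3 -44.3 -43. ]
plate? 251 [28.8 81.8 84.8]
rear top 28 [106.5 107.8 108.8]
```

Request:
move_arm(plan=[{"delta_pos": [0.0027,0.0007,0],"turn": [0,0,0],"fingers": 1},{"delta_pos": [0.004,0.0007,0],"turn": [0,0,0],"fingers": 1},{"delta_pos": [0.0053,0.0007,0],"turn": [0,0,0],"fingers": 1},{"delta_pos": [0.0067,0.0007,0],"turn": [0,0,0],"fingers": 1},{"delta_pos": [0.008,0.0007,0],"turn": [0,0,0],"fingers": 1},{"delta_pos": [0.0093,0.0007,0],"turn": [0,0,0],"fingers": 1},{"delta_pos": [0.0107,0.0007,0],"turn": [0,0,0],"fingers": 1},{"delta_pos": [0.0107,0.0007,0],"turn": [0,0,0],"fingers": 1}])

```text
clock: 8.35
position: [0.5545, 0.1392, 0.0666]
ee_rot: [0.991, 0.134, -0.0, 0.0]
ft_force: [-3.9, -2.1, -0.7]
grip_width: 0.716
grasp_force: 59.2
```

```bash
python3 st.py press1.png
```

```text
t 8.35 tcp jig [-0.0169 -0.0013  0.0666] F push 4.32 lat -0.99 z -0.68 grip 59.238195195794106 [ 0.991  0.134 -0.     0.   ]
rear end y 102 [27.3 29.3 31.3]
front end y 86 [27.6 29.5 31.5]
front back x 98 [-38.  -36.8 -35.6]
plate? 234 [31.1 83.  84.8]
rear top 10 [102.5 107.6 108.7]
```

View pics/press1.png

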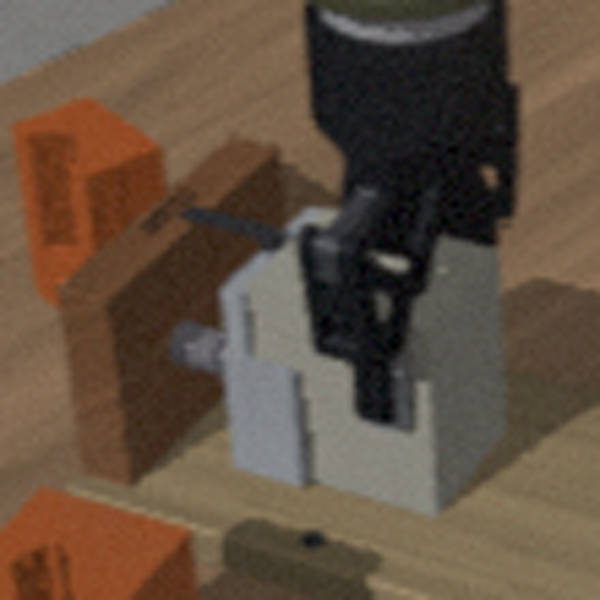

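The view shows the mould closed: no seam is visible and the bases are in line at about (300-440,500). The pointer tip at (185,212) is short of the marks. Pressing further.

Converted, 0.007 m / 0.75 = 0.0093, 0.006 m / 0.75 = 0.008.

Request:
move_arm(plan=[{"delta_pos": [0.0013,0,0],"turn": [0,0,0],"fingers": 1},{"delta_pos": [0.0027,0,0],"turn": [0,0,0],"fingers": 1},{"delta_pos": [0.004,0,0],"turn": [0,0,0],"fingers": 1},{"delta_pos": [0.0053,0,0],"turn": [0,0,0],"fingers": 1},{"delta_pos": [0.0067,0,0],"turn": [0,0,0],"fingers": 1},{"delta_pos": [0.008,0,0],"turn": [0,0,0],"fingers": 1},{"delta_pos": [0.0093,0,0],"turn": [0,0,0],"fingers": 1},{"delta_pos": [0.0093,0,0],"turn": [0,0,0],"fingers": 1}])

```text
clock: 9.4
position: [0.5603, 0.1407, 0.0664]
ee_rot: [0.991, 0.134, -0.002, 0.0]
ft_force: [-11.1, -3.4, 2.2]
grip_width: 0.722
grasp_force: 59.5
```

```bash
python3 st.py
python3 - <<'E'
from h import *
s=dict(np.load("sidec.npz")); save("press2.png",cv2.resize(s["color"][190:260,220:290],(600,600),interpolation=2))
E
```

```text
t 9.4 tcp jig [-0.0109 -0.0013  0.0664] F push 11.57 lat -0.36 z 2.25 grip 59.50263563543558 [ 0.991  0.134 -0.002  0.   ]
rear end y 95 [28.  29.6 32.1]
front end y 87 [24.8 29.5 31.5]
front back x 97 [-31.8 -30.6 -29.5]
plate? 236 [26.8 81.1 84.8]
rear top 4 [100.8 101.  101.8]
```

View pics/press2.png

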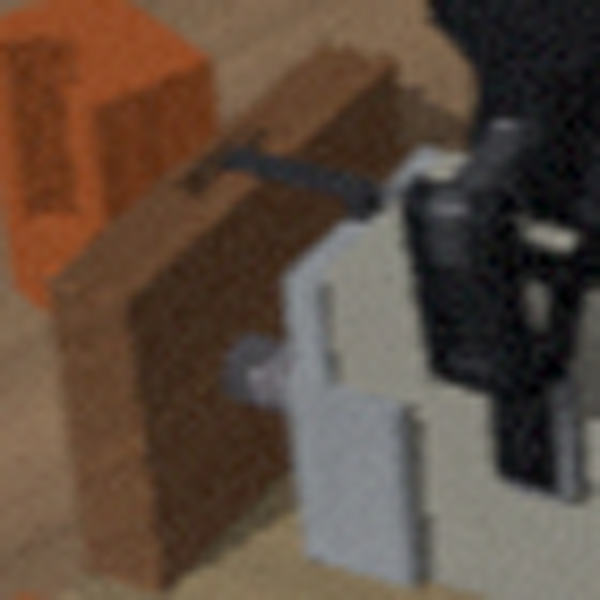

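The pointer tip at about (222,158) lies on the marks, with roughly 9 mm of travel and a push of 11.6 N. Holding here.

Request:
move_arm(plan=[{"delta_pos": [0,0,0],"turn": [0,0,0],"fingers": 1},{"delta_pos": [0,0,0],"turn": [0,0,0],"fingers": 1},{"delta_pos": [0,0,0],"turn": [0,0,0],"fingers": 1},{"delta_pos": [0,0,0],"turn": [0,0,0],"fingers": 1},{"delta_pos": [0,0,0],"turn": [0,0,0],"fingers": 1},{"delta_pos": [0,0,0],"turn": [0,0,0],"fingers": 1},{"delta_pos": [0,0,0],"turn": [0,0,0],"fingers": 1},{"delta_pos": [0,0,0],"turn": [0,0,0],"fingers": 1},{"delta_pos": [0,0,0],"turn": [0,0,0],"fingers": 1},{"delta_pos": [0,0,0],"turn": [0,0,0],"fingers": 1},{"delta_pos": [0,0,0],"turn": [0,0,0],"fingers": 1},{"delta_pos": [0,0,0],"turn": [0,0,0],"fingers": 1}])

```text
clock: 10.95
position: [0.5603, 0.1407, 0.0664]
ee_rot: [0.991, 0.134, -0.002, 0.0]
ft_force: [-10.9, -4.0, 2.0]
grip_width: 0.718
grasp_force: 59.5
```

Request:
move_arm(plan=[{"delta_pos": [0,0,0],"turn": [0,0,0],"fingers": 1},{"delta_pos": [0,0,0],"turn": [0,0,0],"fingers": 1},{"delta_pos": [0,0,0],"turn": [0,0,0],"fingers": 1},{"delta_pos": [0,0,0],"turn": [0,0,0],"fingers": 1},{"delta_pos": [0,0,0],"turn": [0,0,0],"fingers": 1},{"delta_pos": [0,0,0],"turn": [0,0,0],"fingers": 1},{"delta_pos": [0,0,0],"turn": [0,0,0],"fingers": 1},{"delta_pos": [0,0,0],"turn": [0,0,0],"fingers": 1},{"delta_pos": [0,0,0],"turn": [0,0,0],"fingers": 1},{"delta_pos": [0,0,0],"turn": [0,0,0],"fingers": 1},{"delta_pos": [0,0,0],"turn": [0,0,0],"fingers": 1},{"delta_pos": [0,0,0],"turn": [0,0,0],"fingers": 1}])

```text
clock: 12.45
position: [0.5603, 0.1408, 0.0664]
ee_rot: [0.991, 0.134, -0.001, 0.0]
ft_force: [-9.7, -3.2, 2.9]
grip_width: 0.719
grasp_force: 59.5
```

Request:
move_arm(plan=[{"delta_pos": [0,0,0],"turn": [0,0,0],"fingers": 1},{"delta_pos": [0,0,0],"turn": [0,0,0],"fingers": 1},{"delta_pos": [0,0,0],"turn": [0,0,0],"fingers": 1},{"delta_pos": [0,0,0],"turn": [0,0,0],"fingers": 1},{"delta_pos": [0,0,0],"turn": [0,0,0],"fingers": 1},{"delta_pos": [0,0,0],"turn": [0,0,0],"fingers": 1},{"delta_pos": [0,0,0],"turn": [0,0,0],"fingers": 1},{"delta_pos": [0,0,0],"turn": [0,0,0],"fingers": 1},{"delta_pos": [0,0,0],"turn": [0,0,0],"fingers": 1},{"delta_pos": [0,0,0],"turn": [0,0,0],"fingers": 1},{"delta_pos": [0,0,0],"turn": [0,0,0],"fingers": 1},{"delta_pos": [0,0,0],"turn": [0,0,0],"fingers": 1}])

```text
clock: 13.95
position: [0.5603, 0.1408, 0.0664]
ee_rot: [0.991, 0.134, -0.002, 0.0]
ft_force: [-9.5, -4.1, 2.2]
grip_width: 0.719
grasp_force: 59.5
```

```bash
python3 st.py press3.png
python3 - <<'E'
from m import *
s=dict(np.load("sidec.npz")); W=jig(cloud(s)); x,y,z=np.moveaxis(W,-1,0); g=s["color"].min(2)>75
# back face tilt and yaw; step between end faces; height of lower edges
m=(x>-.037)&(x<-.024)&(abs(y)<.024)&(z>.028)&(z<.095)&g
A=np.c_[y[m],z[m],np.ones(m.sum())]; print("back face: dx/dy,dx/dz",np.linalg.lstsq(A,x[m],rcond=None)[0][:2].round(3),m.sum())
for n,lo,hi in(("front",-.028,.004),("rear",.012,.024)):
    e=(x>lo)&(x<hi)&(y>.02)&(y<.04)&(z>.024)&(z<.05)&g; A=np.c_[x[e],z[e],np.ones(e.sum())]
    print(n,e.sum(),"y",np.median(y[e]).round(4),np.linalg.lstsq(A,y[e],rcond=None)[0][:2].round(3))
E
```

```text
t 13.95 tcp jig [-0.011  -0.0013  0.0664] F push 10.26 lat -1.43 z 2.15 grip 59.509915150702 [ 0.991  0.134 -0.002  0.   ]
rear end y 98 [27.6 29.7 31.4]
front end y 85 [22.2 29.4 31.8]
front back x 94 [-31.9 -30.9 -29.5]
plate? 237 [27.7 80.1 84.9]
rear top 5 [101.  102.5 106.3]
back face: dx/dy,dx/dz [0.002 0.003] 262
front 124 y 0.0297 [-0.023  0.02 ]
rear 38 y 0.0296 [-0.034  0.01 ]
```

View pics/press3.png

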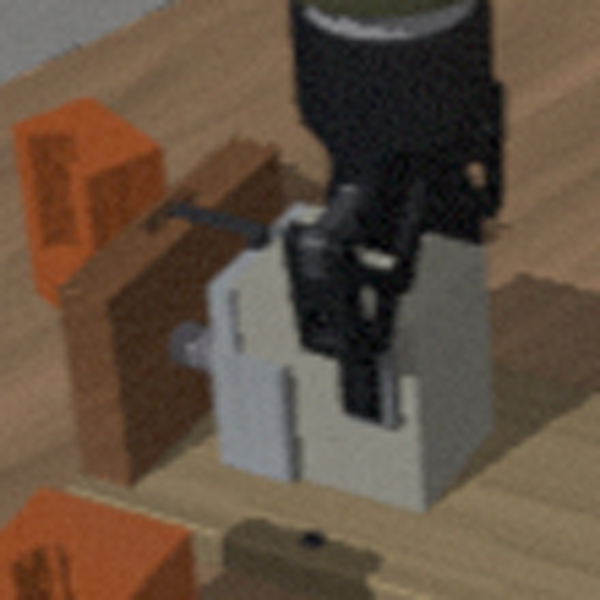

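The mould is closed and upright. The ends agree within 0.1 mm, and the pointer tip at (168,208) is on the marks. The push stayed at 10–11.6 N for over 4 s.

```bash
python3 -c "
from workcell import hand_in; print(hand_in())"
```

```text
the job is handed in; nothing more can be done
None
```

The job is handed in, with no verdict returned yet: the tall half is closed against the waiting half, lined up and upright, held in the gripper and pressed at about 10–11 N for over 4 s; the short half, tub and jar were not touched.

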